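# Clear the ultrasonic cleaner's lid and hold it open

### The arm

A 6-joint arm with a two-finger parallel gripper is mounted at the origin on a cart in front of the work surface, level with it; the furniture and walls round the work are solid. World frame = base frame: x ahead of the robot, y to its left, z up, the work surface at z = 0. Lengths are in mm, angles in rad, forces in N, time in s.
With the tool pointing down it reaches from about 350 to 975 mm from the base axis. Payload 7.1 kg.
Tool frame: the origin (TCP) lies midway between the tips of the shut fingers; the grasp point (between the pads) lies 19 mm behind it; z points along the fingers, x is the direction in which the jaws open and shut, and the axes are right-handed (so a half turn about z gives the same grasp; the last joint's range is limited). The gripper opens to 88 mm and grips with 3 to 60 N. Pads are 20 mm wide; open, the fingers measure 115 mm over their backs; the gripper's body (75 mm by 178 mm) begins 61 mm behind the grasp point.
Start: joints at [-1.287, 0.423, 1.63, -0, 1.089, -0.019], TCP at [186.389, -596.543, 222.675] pointing down, gripper open.
Joint ranges: [-3, 3], [-0.9, 2.11], [0.09, 2.58], [-1.31, 4.45], [0.11, 2.69], [-2.54, 2.54]. Speed limits (rad/s): [2.39, 2.39, 3.01, 3.14, 3.14, 3.14].

### API

Orientations are given as a rotation vector (axis times angle).
In Python, from workcell import telemetry, imaging, ticket gives the robot as it stands.
- The arm moves only by the tool jog_arm, never from a script. Its arguments are lists of equal length, an entry for each row: "travel": the shift along the world's x, y, z in units of 400 mm (1.0 is 400 mm), a list of three; "dr": the turn, a rotation vector about the world's x, y, z in units of 90 degrees (1.0 is 90 degrees), a list of three. In form: {"travel": [[tx, ty, tz], ...], "dr": [[wx, wy, wz], ...]}. A call has exactly 10 rows; each row is the pose to reach, as a shift and turn from the pose measured when the call began; what a row does not reach only later rows make up. A row lasts 1/10 s, in which the tool goes at most 50 mm and 8.59 degrees, less where a joint would pass 70% of its speed; a pose out of reach is approached as far as the arm can. A call with a number of a shift or a turn outside -1 to 1 is refused whole. A call with a gripper value outside its range is refused whole. "hand" is the opening, from -1 (shut) to 1 (fully open), set as the call begins (left out, the last holds). The fingers move at their own pace and stop on an object; the grip force is fixed at half the most. Time passes only in rows, so rows that repeat a pose let the fingers close, or fill a call up. It gives the time, the measured TCP pose, the force and the opening at its end, in the units of the state.
- telemetry.get_obs(): the state, without advancing time (a new reading comes with each control period).
- imaging.get_image(name): name is "scene" or "top" or "wrist"; returns a dict with "pixels" (480x640x3 uint8, red, green, blue), "range_z" (480x640 float32, mm along the optical axis (not along the pixel's ray), 0 where there is no reading), "fx", "fy", "cx", "cy" (pixels), "extrinsics" (4x4, takes a point from world to camera coordinates). Camera axes: x right, y down, z forward; pixel columns grow to the right and rows downward; lengths in mm; the calibration is good to about 2 mm. The wrist camera is an equidistant fisheye: a pixel r from the principal point sees the ray r / f radians off the axis. A picture is of the moment at which its call begins.
- ticket.close_job(): hands the job in, once; it reports no verdict.
The state is a dict: "t": time; "qpos": joint angles; "qvel": joint speeds; "joint_torque": joint torques, N m; "ee_pos": TCP position; "orientation": TCP orientation; "ft_force": force on the tool from outside, world axes, zero at the start; "moment": the same for the moment, N m; "width": finger opening in mm.
Only numpy, scipy, OpenCV 4.12 (cv2) and the standard library are available. Lean on these libraries where they do the work, as an engineer would, in place of code of your own. Each camera call takes 0.05 s, during which the arm holds its last target. There are 200 camera calls.

### The job

I need to lift the basket out of the ultrasonic cleaner with both hands, but its lid is covered and does not stay up by itself. First sort what lies on it: the two hand tools (ring clamp and pliers) into the wooden tool tray, the two small screw pots upright into the white tub, and leave the other things on the bench alone. Only then raise the lid to about 60 degrees open, without ever letting it drop, and finish while still holding it there: do not let go.

Things in the scene. Friction and masses are not known exactly. Their poses are not given: they have to be found in the camera images.
- cleaner: Bench-top ultrasonic cleaner, a steel box 165 mm deep (its x), 230 mm wide (its y), standing fixed on the bench. Origin: centre of the underside; x points from its front (control panel and lid handle) to its back (hinge), z up. The shut lid's flat top is 108 mm above the origin and spans x -82..+83 mm, y -115..+115 mm. The front of the cleaner looks obliquely past the robot to the robot's right.
- cleaner_lid (a joint): Opening angle of the cleaner's lid in rad: 0 shut, grows as the front edge rises, 1.047 = 60 degrees, stop at 1.75. Free hinge without a stay: below about 1.5 rad the lid (0.45 kg) falls shut when let go. Start: 0.
- lid_hinge (a point): Middle of the lid's hinge axis, at (80, 0, 102) mm in the cleaner's frame; the axis runs along the cleaner's y.
- lid_handle (a point): Middle of the lid handle's round black sleeve, 14 mm thick and 80 mm long, parallel to the cleaner's y, carried by two arms at its ends. Shut: at (-117, 0, 136) mm in the cleaner's frame, which is 35 mm in front of the lid's front edge and 28 mm above the lid's top, free all round. It turns with the lid about the hinge axis at 200 mm radius (197 mm in front of it and 34 mm above it when shut); a round sleeve, so it may turn between the fingers.
- ring_clamp: Wooden ring clamp (hand tool), a straight bar 22 wide (its x) x 120 long (its y) x 21 mm high, 60 g. Origin: centre of the underside. Starts on the lid, lying roughly front to back.
- flat_pliers: Small steel pliers (hand tool) lying flat, 55 wide (its x, at the handles) x 116 long (its y) x 10 mm high, 95 g. Origin: centre of the underside. The jaws point along -y; they are 28 mm wide across, straight-sided, from y = -43 to -59 mm; the handles spread towards +y. Starts on the lid, jaws towards the hinge.
- tall_pot: Small clear screw pot, round, 41 mm diameter at the lid, 22 mm high, 20 g. Origin: centre of the underside, z up. Starts upright on the lid.
- flat_pot: Small clear screw pot, round, 47 mm diameter at the lid, 16 mm high, 20 g. Origin: centre of the underside, z up. Starts upright on the lid.
- tool_tray: Wooden tool tray, fixed, 190 mm long (its x) x 150 mm wide (its y), walls 6 mm thick and 35 mm high, open on top, empty. Origin: centre of the underside; the inner floor is 7 mm above it.
- white_tub: White plastic tub, fixed, open on top and empty, 142 (its x) x 174 mm (its y) at the rim and 69 mm high; walls slope in to a floor of about 104 x 132 mm, 10 mm above the origin (centre of the underside).
- pitch_lump: Dark lump of pitch on the bench (bystander), 38 x 48 x 17 mm.
- brass_ingot: Short brass bar on the bench (bystander), 9 x 48 x 8 mm.
There are look-alikes about, which are no part of the job. Leave any green, turquoise or yellow look-alike of the tall_pot alone.

How it is judged (in metres and radians):
On the way:
1. both tools lie in the tray and both pots stand in the tub, let go, while the lid is still shut (x of ring_clamp in the frame of tool_tray between -0.085 and 0.085 m and y of ring_clamp in the frame of tool_tray between -0.065 and 0.065 m and z of ring_clamp in the frame of tool_tray between -0.01 and 0.033 m and linear speed of each of ring_clamp, flat_pliers, tall_pot, flat_pot below 0.05 m/s and contact force between the fingers and ring_clamp below 0.2 N and x of flat_pliers in the frame of tool_tray between -0.085 and 0.085 m and y of flat_pliers in the frame of tool_tray between -0.065 and 0.065 m and z of flat_pliers in the frame of tool_tray between -0.01 and 0.033 m and contact force between the fingers and flat_pliers below 0.2 N and x of tall_pot in the frame of white_tub between -0.062 and 0.062 m and y of tall_pot in the frame of white_tub between -0.078 and 0.078 m and z of tall_pot in the frame of white_tub between -0.01 and 0.045 m and angle between each of tall_pot, flat_pot's own z axis and vertical below 0.4 rad and contact force between the fingers and tall_pot below 0.2 N and x of flat_pot in the frame of white_tub between -0.062 and 0.062 m and y of flat_pot in the frame of white_tub between -0.078 and 0.078 m and z of flat_pot in the frame of white_tub between -0.01 and 0.045 m and contact force between the fingers and flat_pot below 0.2 N and value of joint cleaner_lid below 0.06 rad), for 0.2 s.
At the end, for the whole second after the job is handed in: Ring clamp and pliers lie in the wooden tray (centres inside its walls, below the rim), both pots stand upright in the white tub (tilt under 23 degrees), all at rest and let go; the cleaner's lid is 54 to 66 degrees open, still, and carried by the robot's hand alone through the last second (x of ring_clamp in the frame of tool_tray between -0.085 and 0.085 m and y of ring_clamp in the frame of tool_tray between -0.065 and 0.065 m and z of ring_clamp in the frame of tool_tray between -0.01 and 0.033 m and linear speed of each of ring_clamp, flat_pliers, tall_pot, flat_pot below 0.05 m/s and contact force between the fingers and ring_clamp below 0.2 N and x of flat_pliers in the frame of tool_tray between -0.085 and 0.085 m and y of flat_pliers in the frame of tool_tray between -0.065 and 0.065 m and z of flat_pliers in the frame of tool_tray between -0.01 and 0.033 m and contact force between the fingers and flat_pliers below 0.2 N and x of tall_pot in the frame of white_tub between -0.062 and 0.062 m and y of tall_pot in the frame of white_tub between -0.078 and 0.078 m and z of tall_pot in the frame of white_tub between -0.01 and 0.045 m and angle between each of tall_pot, flat_pot's own z axis and vertical below 0.4 rad and contact force between the fingers and tall_pot below 0.2 N and x of flat_pot in the frame of white_tub between -0.062 and 0.062 m and y of flat_pot in the frame of white_tub between -0.078 and 0.078 m and z of flat_pot in the frame of white_tub between -0.01 and 0.045 m and contact force between the fingers and flat_pot below 0.2 N and value of joint cleaner_lid between 0.94 and 1.155 rad and velocity of joint cleaner_lid between -0.1 and 0.1 rad/s and contact force between any of the fingers, the arm and cleaner above 0.3 N); the arm keeps its last pose, push and grip.
It fails at once if the lid is let drop (it falls faster than 2 rad/s) (velocity of joint cleaner_lid below -2 rad/s).
It fails at once if a bystander on the bench is pushed more than 3 cm (distance of any of pitch_lump, brass_ingot from where it was at the start of the episode above 0.03 m).
It also fails if it takes over 72 s, if anything falls off the work surface, if the arm or the gripper's body presses on something with over 40 N, if the wrist force passes 120 N, or if a joint passes its speed limit or range.

## Working session

There is one attempt and no reset: what is moved stays moved. The work goes in short steps, Python scripts to look and compute and a tool call to move; the robot and the scene stay as the last step left them, time stands still between calls to the robot, and variables do not carry over. Pictures are saved under pics/ and viewed, about 8 in all and at most 12, crops included, and the job is handed in when it is done.

Besides the shell and the picture viewer there is one more tool, called after "Emit:" as name(argument=value, ...) on one line, values as JSON. jog_arm: Moves the arm, as the interface text tells. Its arguments: {"type":"object","properties":{"travel":{"type":"array"},"dr":{"type":"array"},"hand":{"type":"number"}},"required":["travel","dr"]}

```bash
mkdir -p pics; ls; cat > h.py <<'E'
import numpy as np,cv2
from workcell import telemetry,imaging,ticket
def snap(n,f):
    d=imaging.get_image(n); cv2.imwrite('pics/'+f+'.png',d['pixels'][:,:,::-1]); np.savez('pics/'+f+'.npz',**d); return d
def cloud(d):
    z=d['range_z'].astype(float); v,u=np.mgrid[0:480,0:640]
    p=np.stack([(u-d['cx'])/d['fx']*z,(v-d['cy'])/d['fy']*z,z],-1)
    E=np.array(d['extrinsics']); w=(p-E[:3,3])@E[:3,:3]; w[z==0]=np.nan; return w
E
python3 - <<'E'
from h import *
for n in('top','scene'):
    d=snap(n,n+'0'); print(n,d['fx'],d['cx'],d['cy'],np.round(d['extrinsics'],3).tolist())
print(telemetry.get_obs())
E
```

```text
pics
top 524.4377473213343 318.96425659595496 236.64253333491297 [[-0.003, -1.0, -0.016, -144.468], [-0.98, 0.006, -0.199, 497.534], [0.199, 0.016, -0.98, 1031.393], [0.0, 0.0, 0.0, 1.0]]
scene 538.9614557779533 305.52850868485564 246.03433882809583 [[-0.821, -0.57, -0.014, 339.07], [-0.422, 0.625, -0.657, 372.607], [0.383, -0.533, -0.754, 999.572], [0.0, 0.0, 0.0, 1.0]]
{'t': 0.1, 'qpos': array([-1.28697724e+00,  4.23743586e-01,  1.63056305e+00, -1.33711478e-08,
        1.08862530e+00, -1.89864178e-02]), 'qvel': array([ 1.32520542e-03, -6.05648604e-04, -2.48120102e-03, -1.26278070e-03,
       -1.75830232e-03, -6.72726777e-05]), 'joint_torque': array([-1.78349178e-04, -5.45613277e+01, -2.74325645e+01,  6.45362749e-02,
        1.88004639e-02, -4.87894908e-06]), 'ee_pos': array([ 186.27217162, -596.09176651,  222.0123    ]), 'orientation': array([-2.53042221e+00,  1.86049810e+00,  1.67052835e-03]), 'ft_force': array([0.44409784, 0.3569776 , 0.20365495]), 'moment': array([0.05962158, 0.04201707, 0.01030503]), 'width': 87.67044189331223}
```

View pics/top0.png

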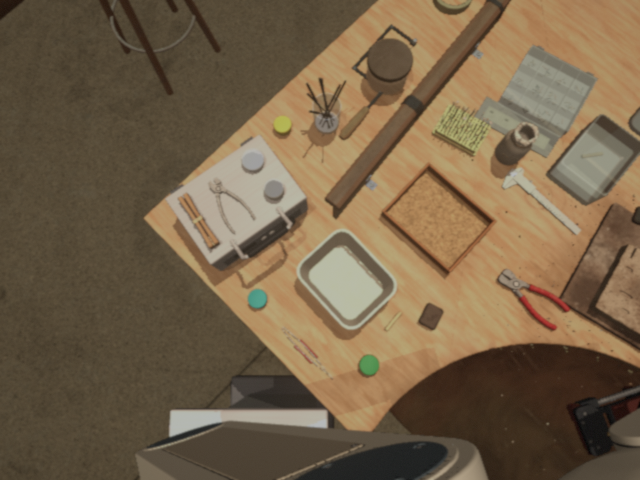

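View pics/scene0.png

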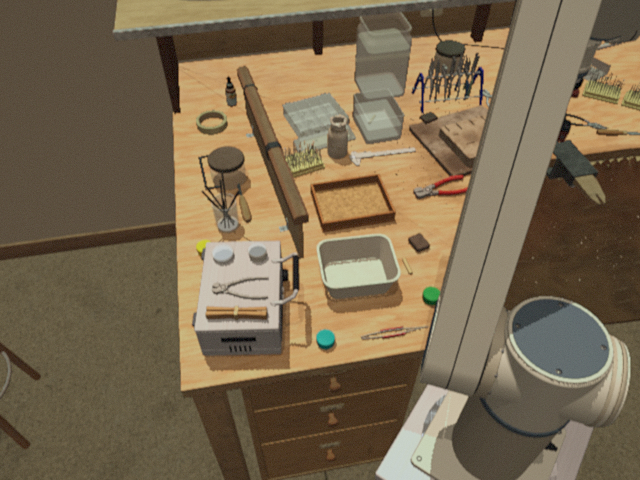

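Top view: the cleaner is at about (238,205), with the clamp at (198,220), pliers at (232,203), and pots at (253,161) and (274,189). The tub is at (347,280) and the tray at (438,217). The look-alikes are yellow (283,124), turquoise (257,299) and green (369,365); the clear grey pots on the lid fit the description.

```bash
python3 - <<'E'
from h import *
d=dict(np.load('pics/top0.npz')); w=cloud(d)
c=d['pixels'][125:305,150:400,::-1]
cv2.imwrite('pics/c1.png',cv2.resize(c,None,fx=3.2,fy=3.2,interpolation=cv2.INTER_CUBIC))
for n,(u,v) in dict(clamp=(198,220),pot1=(253,161),pot2=(274,189),handle=(262,262),pl=(232,203),lid=(245,180),tub=(347,280),tray=(438,217),pitch=(430,316),ingot=(393,321),cup=(326,122),beam=(345,190)).items(): print(n,np.round(w[v,u]))
def rect(m,n):
    P=w[m][:,:2].astype(np.float32); r=cv2.minAreaRect(P); print(n,len(P),r,np.round(cv2.boxPoints(r)).tolist())
z=w[...,2]; v,u=np.mgrid[0:480,0:640]
L=(abs(z-108)<5)&(u>150)&(u<320)&(v>120)&(v<290)
n,l,s,_=cv2.connectedComponentsWithStats(L.astype(np.uint8)); k=1+s[1:,4].argmax(); print(s[k]); rect(l==k,'lid'); print(np.nanmedian(z[l==k]))
m=(z>60)&(z<80)&(u>290)&(u<405)&(v>225)&(v<335); rect(m,'tubrim')
m=(z>30)&(z<42)&(u>375)&(u<500)&(v>160)&(v<275); rect(m,'trayrim')
m=(z>112)&(z<150)&(u>150)&(u<320)&(v>120)&(v<290)
n,l,s,_=cv2.connectedComponentsWithStats(m.astype(np.uint8))
for k in range(1,n):
    if s[k,4]>15: print(s[k],np.nanmax(z[l==k]),np.nanmean(w[l==k],0)); rect(l==k,k)
E
```

```text
clamp [514.  84. 131.]
pot1 [635. -18. 124.]
pot2 [575. -61. 131.]
handle [452. -24.  -2.]
pl [554.  24. 108.]
lid [602.  -0. 106.]
tub [ 412. -205.    3.]
tray [ 547. -401.    8.]
pitch [ 336. -373.   16.]
ingot [ 327. -299.    4.]
cup [ 738. -162.   73.]
beam [ 563. -197.  162.]
[ 165  135  141  129 7478]
lid 7478 ((564.989501953125, 18.749038696289062), (180.49432373046875, 230.22970581054688), 35.79808044433594) [[424.0, 59.0], [559.0, -127.0], [706.0, -22.0], [571.0, 165.0]]
108.1178861525764
tubrim 1082 ((409.8212890625, -199.55751037597656), (174.779541015625, 142.38482666015625), 42.57112121582031) [[297.0, -206.0], [394.0, -311.0], [522.0, -193.0], [426.0, -88.0]]
trayrim 981 ((539.1206665039062, -390.751220703125), (249.1793212890625, 244.26600646972656), 88.57705688476562) [[414.0, -512.0], [658.0, -518.0], [664.0, -269.0], [420.0, -263.0]]
[239 147  25  24 441] 129.085697918543 [639.03122302 -15.61435179 123.7747366 ]
4 441 ((640.7841796875, -14.275787353515625), (47.851619720458984, 46.269012451171875), 46.66618728637695) [[608.0, -16.0], [641.0, -48.0], [674.0, -13.0], 
[... 332 characters left out ...]
8085 129.32120643]
29 361 ((578.87939453125, -57.090946197509766), (42.888328552246094, 40.22779846191406), 65.22706604003906) [[552.0, -68.0], [588.0, -85.0], [606.0, -46.0], [570.0, -29.0]]
[177 193  42  56 607] 133.64657929662334 [514.08404378  85.10876152 127.22653448]
44 607 ((515.7322387695312, 86.65795135498047), (119.3199462890625, 21.48816680908203), 34.064605712890625) [[460.0, 62.0], [472.0, 44.0], [571.0, 111.0], [559.0, 129.0]]
[229 208  63  52 532] 146.76603445151258 [474.37069292 -45.5027652  135.54494509]
77 532 ((485.4460144042969, -36.91826629638672), (57.357688903808594, 121.49114990234375), 32.25337600708008) [[429.0, -1.0], [494.0, -104.0], [542.0, -73.0], [477.0, 30.0]]
```

View pics/c1.png

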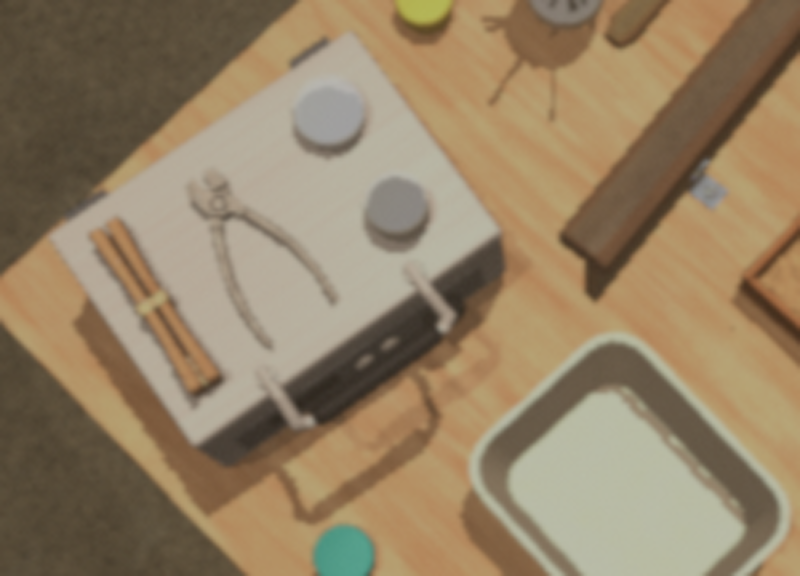

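```bash
python3 - <<'E'
from h import *
d=dict(np.load('pics/top0.npz')); w=cloud(d); z=w[...,2]; v,u=np.mgrid[0:480,0:640]
m=((z>25)&(z<45)&(u>375)&(u<500)&(v>160)&(v<277)).astype(np.uint8)
n,l,s,_=cv2.connectedComponentsWithStats(m); k=1+s[1:,4].argmax(); P=w[l==k][:,:2].astype(np.float32)
r=cv2.minAreaRect(P); print('tray',r,np.round(cv2.boxPoints(r)).tolist(),np.nanmedian(z[l==k]))
for n,r in (('pliers',w[186,214]),):print(n,r)
# beam
m=((z>90)&(z<200)&(u>325)&(u<500)&(v>0)&(v<225)).astype(np.uint8)
n,l,s,_=cv2.connectedComponentsWithStats(m)
for k in range(1,n):
  if s[k,4]>80:
    P=w[l==k]; r=cv2.minAreaRect(P[:,:2].astype(np.float32)); print('beam',s[k],np.round(cv2.boxPoints(r)).tolist(),np.nanpercentile(P[:,2],[2,50,98]))
# heights pliers in cleaner frame
o=np.array([571,23]); a=np.radians(35.8); X=np.array([np.cos(a),np.sin(a)]);Y=np.array([-X[1],X[0]])
m=(z>111)&(z<124)&(u>205)&(u<258)&(v>175)&(v<236)
p=w[m][:,:2]-o; q=np.stack([p@X,p@Y],1)
for lo in range(-70,70,8):
  s=q[(q[:,0]>=lo)&(q[:,0]<lo+8)]
  if len(s): print(lo,len(s),np.round([s[:,1].min(),s[:,1].max()],0))
# scene camera check: handle sleeve dark points near z 136
d=dict(np.load('pics/scene0.npz')); w=cloud(d); p=w[...,:2]-o; x=p@X;y=p@Y;z=w[...,2]
for n,m in (('sleeve',(abs(x+117)<15)&(abs(y)<36)&(z>125)&(z<150)),('lid',(abs(z-108)<4)&(abs(x)<110)&(abs(y)<125))):
  print(n,m.sum(),np.c_[x,y,z][:0] if 0 else '',[np.round(np.percentile(t[m],[1,50,99]),1).tolist() for t in (x,y,z)])
for n,z0,z1,c,R in (('tub',60,80,(410,-200),130),('tray',28,42,(540,-395),150)):
  m=(z>z0)&(z<z1)&(np.hypot(w[...,0]-c[0],w[...,1]-c[1])<R); r=cv2.minAreaRect(w[m][:,:2].astype(np.float32)); print(n,r,np.round(cv2.boxPoints(r)).tolist())
for n,z0,z1 in (('pots',118,140),):
  m=((z>z0)&(z<z1)&(x>-75)&(abs(x)<90)&(abs(y)<115)).astype(np.uint8); nn,l,s,_=cv2.connectedComponentsWithStats(m)
  for k in range(1,nn):
    if s[k,4]>60: P=w[l==k]; r=cv2.minAreaRect(P[:,:2].astype(np.float32)); print(s[k],P.mean(0).round(),r)
E
```

```text
tray ((543.6065063476562, -396.699462890625), (190.02699279785156, 151.46632385253906), 46.216148376464844) [[423.0, -413.0], [533.0, -518.0], [664.0, -381.0], [555.0, -276.0]] 34.34566289514327
pliers [586.17773928  59.11978367 116.9909204 ]
beam [ 326    1  174  210 5110] [[526.0, -187.0], [944.0, -523.0], [970.0, -491.0], [552.0, -154.0]] [139.62991508 161.07359033 165.92786383]
beam [332  80  14  20  81] [[779.0, -181.0], [797.0, -203.0], [806.0, -195.0], [788.0, -174.0]] [ 90.75430331 112.35916822 137.09090078]
-70 18 [-11.  44.]
-62 27 [-9. 59.]
-54 32 [-14.  76.]
-46 38 [-28.  87.]
-38 34 [-16.  76.]
-30 41 [-33.  76.]
-22 35 [-45.  66.]
-14 42 [-46.  69.]
-6 40 [-58.  54.]
2 41 [-45.  51.]
10 41 [-43.  55.]
18 46 [-28.  35.]
26 41 [-16.  37.]
34 48 [-7. 30.]
42 29 [ 2. 29.]
50 2 [12. 30.]
sleeve 171  [[-130.0, -125.5, -119.4], [-34.9, 0.7, 35.6], [137.2, 141.4, 146.0]]
lid 5232  [[-88.4, -8.5, 75.4], [-110.7, 12.4, 115.9], [104.3, 107.6, 111.5]]
tub ((408.063232421875, -199.21897888183594), (175.0966033935547, 146.0285186767578), 42.3292121887207) [[294.0, -204.0], [393.0, -312.0], [522.0, -194.0], [424.0, -86.0]]
tray ((542.7803955078125, -395.4146728515625), (190.63619995117188, 157.57537841796875), 46.45570373535156) [[420.0, -410.0], [534.0, -519.0], [666.0, -381.0], [551.0, -272.0]]
[248 243  19  17 249] [575. -55. 129.] ((576.7835693359375, -56.50447082519531), (38.479637145996094, 38.91196823120117), 89.42672729492188)
[212 245  22  18 296] [638. -12. 124.] ((637.734619140625, -13.180938720703125), (45.967620849609375, 44.485755920410156), 32.59656524658203)
[205 306  62  14 638] [514.  90. 126.] ((515.1941528320312, 88.79470825195312), (120.20650482177734, 23.23375701904297), 33.01297378540039)
```

Emit:
jog_arm(travel=[[0.5,1,0],[0.5,1,0],[0.5,1,0],[0.5,1,0],[0.5,1,0],[0.5,1,0],[0.5,1,0],[0.5,1,0],[0.5,1,0],[0.5,1,0]], dr=[[0,0,0.09],[0,0,0.179],[0,0,0.179],[0,0,0.179],[0,0,0.179],[0,0,0.179],[0,0,0.179],[0,0,0.179],[0,0,0.179],[0,0,0.179]], hand=0.1)

```text
t: 1.1
ee_pos: [387.7, -191.8, 221.9]
orientation: [-2.77, 1.479, 0.003]
ft_force: [0.2, -0.3, -0.5]
width: 48.4
```

Emit:
jog_arm(travel=[[0.3195,0.698,0],[0.3195,0.698,0],[0.3195,0.698,0],[0.3195,0.698,0],[0.3195,0.698,0],[0.3195,0.698,0],[0.3195,0.698,0],[0.3195,0.698,-0.09],[0.3195,0.698,-0.18],[0.3195,0.698,-0.18]], dr=[[0,0,0],[0,0,0],[0,0,0],[0,0,0],[0,0,0],[0,0,0],[0,0,0],[0,0,0],[0,0,0],[0,0,0]])

```text
t: 2.1
ee_pos: [511.9, 85.9, 145.9]
orientation: [2.768, -1.478, -0.014]
ft_force: [-1.0, -0.2, 0.8]
width: 48.4
```

```bash
python3 - <<'E'
from h import *
d=snap('wrist','w1'); print(d['fx'],d['cx'],d['cy'],np.round(d['extrinsics'],3).tolist()); print(telemetry.get_obs()['qpos'].round(3))
E
```

```text
371.64829954431775 320.62677874982427 234.50712202690374 [[0.556, -0.831, -0.005, -212.509], [-0.796, -0.535, 0.284, 440.994], [-0.239, -0.154, -0.959, 451.672], [0.0, 0.0, 0.0, 1.0]]
[0.142 0.379 1.91  0.003 0.858 1.122]
```

View pics/w1.png

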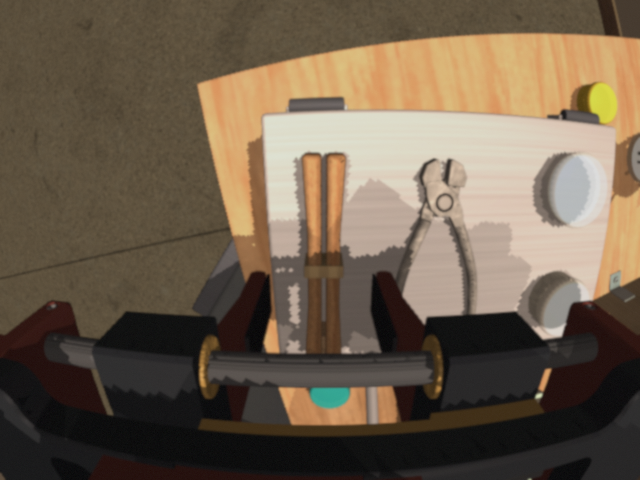

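The wrist view shows the clamp centred between the fingers (clamp column about 324, fingers about 255 and 385). I'm going down to grip it.

Emit:
jog_arm(travel=[[0.005,0.003,-0.03],[0.006,0.003,-0.06],[0.006,0.003,-0.085],[0.006,0.003,-0.085],[0.006,0.003,-0.085],[0.006,0.003,-0.085],[0.006,0.003,-0.085],[0.006,0.003,-0.085],[0.006,0.003,-0.085],[0.006,0.003,-0.085]], dr=[[0,0,0],[0,0,0],[0,0,0],[0,0,0],[0,0,0],[0,0,0],[0,0,0],[0,0,0],[0,0,0],[0,0,0]])

```text
t: 3.15
ee_pos: [516.0, 87.3, 114.3]
orientation: [2.769, -1.48, -0.009]
ft_force: [-0.4, 0.5, 1.0]
width: 48.2
```

Emit:
jog_arm(travel=[[0,0,0],[0,0,0],[0,0,0],[0,0,0],[0,0,0],[0,0,0.05],[0,0,0.15],[0,0,0.25],[0,0,0.3],[0,0,0.3]], dr=[[0,0,0],[0,0,0],[0,0,0],[0,0,0],[0,0,0],[0,0,0],[0,0,0],[0,0,0],[0,0,0],[0,0,0]], hand=-1)

```text
t: 4.15
ee_pos: [517.9, 87.6, 237.4]
orientation: [-2.769, 1.48, 0.002]
ft_force: [-0.2, 0.0, -1.0]
width: 22.0
```

Emit:
jog_arm(travel=[[0.09,-1,0],[0.09,-1,0],[0.09,-1,0],[0.09,-1,0],[0.09,-1,0],[0.09,-1,0],[0.09,-1,0],[0.09,-1,0],[0.09,-1,0],[0.09,-1,0]], dr=[[0,0,0],[0,0,0.04],[0,0,0.08],[0,0,0.12],[0,0,0.138],[0,0,0.138],[0,0,0.138],[0,0,0.138],[0,0,0.138],[0,0,0.138]])

```text
t: 5.15
ee_pos: [552.8, -312.9, 235.2]
orientation: [-2.911, 1.174, 0.007]
ft_force: [-0.9, 0.2, -0.2]
width: 21.2
```

Emit:
jog_arm(travel=[[0.0305,-0.12,0],[0.0305,-0.22,0],[0.0305,-0.26,0],[0.0305,-0.26,-0.1],[0.0305,-0.26,-0.22],[0.0305,-0.26,-0.34],[0.0305,-0.26,-0.44],[0.0305,-0.26,-0.5],[0.0305,-0.26,-0.53],[0.0305,-0.26,-0.545]], dr=[[0,0,0],[0,0,0],[0,0,0],[0,0,0],[0,0,0],[0,0,0],[0,0,0],[0,0,0],[0,0,0],[0,0,0]])

```text
t: 6.15
ee_pos: [564.7, -415.1, 15.9]
orientation: [-2.911, 1.172, 0.01]
ft_force: [-0.0, 0.5, 0.3]
width: 21.7
```

Emit:
jog_arm(travel=[[0,0,0],[0,0,0],[0,0,0],[0,0,0],[0,0,0.06],[0,0,0.18],[0,0,0.3],[0,0,0.42],[0,0,0.54],[0,0,0.56]], dr=[[0,0,0],[0,0,0],[0,0,0],[0,0,0],[0,0,0],[0,0,0],[0,0,0],[0,0,0],[0,0,0],[0,0,0]], hand=-0.1)

```text
t: 7.15
ee_pos: [567.4, -417.3, 248.3]
orientation: [-2.914, 1.174, -0.008]
ft_force: [-0.3, -1.2, 0.4]
width: 39.5
```

Emit:
jog_arm(travel=[[0.05,1,0],[0.05,1,0],[0.05,1,0],[0.05,1,0],[0.05,1,0],[0.05,1,0],[0.05,1,0],[0.05,1,0],[0.05,1,0],[0.05,1,0]], dr=[[0,0,0],[0,0,-0.04],[0,0,-0.08],[0,0,-0.11],[0,0,-0.12],[0,0,-0.12],[0,0,-0.12],[0,0,-0.12],[0,0,-0.12],[0,0,-0.12]], hand=0.3)

```text
t: 8.15
ee_pos: [587.2, -16.3, 248.2]
orientation: [2.792, -1.439, 0.008]
ft_force: [0.1, -0.8, -0.2]
width: 56.9
```

Emit:
jog_arm(travel=[[0.021,0.1,0],[0.021,0.192,0],[0.021,0.192,-0.06],[0.021,0.192,-0.14],[0.021,0.192,-0.2],[0.021,0.192,-0.22],[0.021,0.192,-0.22],[0.021,0.192,-0.22],[0.021,0.192,-0.22],[0.021,0.192,-0.22]], dr=[[0,0,0],[0,0,0],[0,0,0],[0,0,0],[0,0,0],[0,0,0],[0,0,0],[0,0,0],[0,0,0],[0,0,0]])

```text
t: 9.15
ee_pos: [596.3, 60.3, 161.4]
orientation: [-2.792, 1.44, -0.011]
ft_force: [-0.1, -0.2, -0.3]
width: 56.9
```

```bash
python3 - <<'E'
from h import *
d=snap('wrist','w2'); o=telemetry.get_obs(); print(o['ee_pos'],o['orientation'])
E=np.array(d['extrinsics'])
for z in (112,):
  p=E@np.array([595.7,60.5,z,1]); r=np.hypot(p[0],p[1]); th=np.arctan2(r,p[2]); print(d['cx']+d['fx']*th*p[0]/r,d['cy']+d['fx']*th*p[1]/r)
E
```

```text
[596.17037012  60.40690689 161.24716956] [-2.79205339  1.43947383 -0.01077845]
319.41090573190115 261.15766845717894
```

View pics/w2.png

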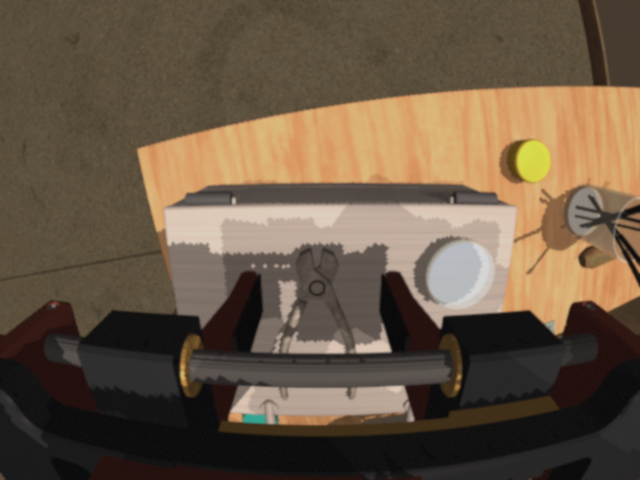

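The jaws are at about (317,248–280) and the planned grip point projects to (319,261), so it sits on the jaws.

Emit:
jog_arm(travel=[[0,0,-0.04],[0,0,-0.08],[0,0,-0.11],[0,0,-0.127],[0,0,-0.127],[0,0,-0.127],[0,0,-0.127],[0,0,-0.127],[0,0,-0.127],[0,0,-0.127]], dr=[[0,0,0],[0,0,0],[0,0,0],[0,0,0],[0,0,0],[0,0,0],[0,0,0],[0,0,0],[0,0,0],[0,0,0]])

```text
t: 10.2
ee_pos: [596.3, 60.4, 110.7]
orientation: [-2.792, 1.439, -0.011]
ft_force: [-0.3, -0.2, -0.1]
width: 56.9
```

Emit:
jog_arm(travel=[[0,0,0],[0,0,0],[0,0,0],[0,0,0],[0,0,0],[0,0,0],[0,0,0.06],[0,0,0.15],[0,0,0.25],[0,0,0.33]], dr=[[0,0,0],[0,0,0],[0,0,0],[0,0,0],[0,0,0],[0,0,0],[0,0,0],[0,0,0],[0,0,0],[0,0,0]], hand=-1)

```text
t: 11.2
ee_pos: [596.5, 60.4, 244.7]
orientation: [-2.791, 1.439, -0.013]
ft_force: [0.3, -0.4, -1.2]
width: 26.1
```

Emit:
jog_arm(travel=[[-0.088,-1,0],[-0.088,-1,0],[-0.088,-1,0],[-0.088,-1,0],[-0.088,-1,0],[-0.088,-1,0],[-0.088,-1,0],[-0.088,-1,0],[-0.088,-1,0],[-0.088,-1,0]], dr=[[0,0,0],[0,0,0.03],[0,0,0.06],[0,0,0.09],[0,0,0.119],[0,0,0.119],[0,0,0.119],[0,0,0.119],[0,0,0.119],[0,0,0.119]])

```text
t: 12.2
ee_pos: [560.7, -340.5, 244.1]
orientation: [-2.911, 1.176, -0.011]
ft_force: [-0.1, 1.6, -1.2]
width: 26.5
```

```bash
python3 - <<'E'
from h import *
d=snap('wrist','w3'); s=snap('top','t3'); o=telemetry.get_obs(); print(o['ee_pos'],o['orientation'],o['width'])
a=cv2.resize(d['pixels'],(400,300)); b=cv2.resize(s['pixels'][130:310,330:570],(400,300))
cv2.imwrite('pics/m3.png',np.hstack([a,b])[:,:,::-1])
E
```

```text
[ 561.17300225 -338.46690858  244.34466791] [-2.91251935  1.17126424 -0.01099188] 25.8293667938279
```

View pics/m3.png

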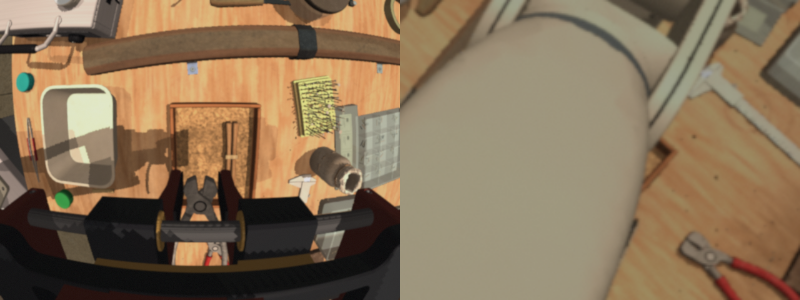

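The left half (wrist) shows the clamp lying in the tray near (230,150) and the pliers held level in the jaws near (200,185). The right half (top) is blocked by the arm.

Emit:
jog_arm(travel=[[0,-0.009,-0.06],[0,-0.009,-0.17],[0,-0.009,-0.28],[0,-0.009,-0.39],[0,-0.009,-0.47],[0,-0.009,-0.53],[0,-0.009,-0.56],[0,-0.009,-0.58],[0,-0.009,-0.58],[0,-0.009,-0.58]], dr=[[0,0,0],[0,0,0],[0,0,0],[0,0,0],[0,0,0],[0,0,0],[0,0,0],[0,0,0],[0,0,0],[0,0,0]])

```text
t: 13.3
ee_pos: [562.1, -342.2, 13.6]
orientation: [-2.913, 1.171, -0.014]
ft_force: [0.9, -0.6, -0.5]
width: 26.5
```

Emit:
jog_arm(travel=[[0,0,0],[0,0,0],[0,0,0],[0,0,0],[0,0,0.04],[0,0,0.15],[0,0,0.27],[0,0,0.39],[0,0,0.51],[0,0,0.57]], dr=[[0,0,0],[0,0,0],[0,0,0],[0,0,0],[0,0,0],[0,0,0],[0,0,0],[0,0,0],[0,0,0],[0,0,0]], hand=-0.1)

```text
t: 14.3
ee_pos: [563.5, -343.2, 248.0]
orientation: [-2.914, 1.171, -0.025]
ft_force: [0.3, -0.2, 0.2]
width: 39.6
```

Emit:
jog_arm(travel=[[0.04,0.71,0],[0.04,0.71,0],[0.04,0.71,0],[0.04,0.71,0],[0.04,0.71,0],[0.04,0.71,0],[0.04,0.71,0],[0.04,0.71,-0.08],[0.04,0.71,-0.15],[0.04,0.71,-0.15]], dr=[[0,0,0],[0,0,-0.04],[0,0,-0.08],[0,0,-0.11],[0,0,-0.12],[0,0,-0.12],[0,0,-0.12],[0,0,-0.12],[0,0,-0.12],[0,0,-0.12]], hand=0.6)

```text
t: 15.3
ee_pos: [577.0, -59.6, 185.5]
orientation: [2.789, -1.44, 0.016]
ft_force: [-0.2, 0.6, -0.5]
width: 70.7
```

```bash
python3 - <<'E'
from h import *
d=snap('top','t4'); o=telemetry.get_obs(); print(o['ee_pos'],o['orientation'],o['width'])
s=snap('wrist','w4')
a=cv2.resize(s['pixels'],(400,300)); b=cv2.resize(d['pixels'][130:310,330:570],(400,300))
cv2.imwrite('pics/m4.png',np.hstack([a,b])[:,:,::-1])
E
```

```text
[578.37690517 -59.82306177 187.39602351] [ 2.78946301 -1.44057067  0.02063005] 70.10139239323138
```

View pics/m4.png

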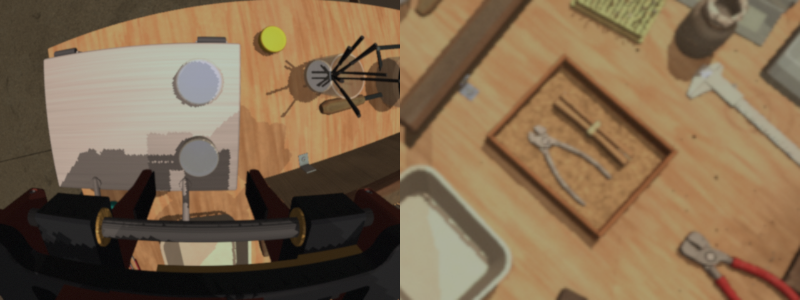

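Both tools lie in the tray: jaws at (540,132), clamp at (590,128) in the right half. The wrist view has the clear tall pot at (198,157), centred between the fingers. It's clear/grey, not green, turquoise or yellow.

Emit:
jog_arm(travel=[[0,0.005,-0.06],[-0.002,0.005,-0.12],[-0.002,0.005,-0.16],[-0.002,0.005,-0.187],[-0.002,0.005,-0.187],[-0.002,0.005,-0.187],[-0.002,0.005,-0.187],[-0.002,0.005,-0.187],[-0.002,0.005,-0.187],[-0.002,0.005,-0.187]], dr=[[0,0,0],[0,0,0],[0,0,0],[0,0,0],[0,0,0],[0,0,0],[0,0,0],[0,0,0],[0,0,0],[0,0,0]])

```text
t: 16.4
ee_pos: [578.9, -57.9, 114.3]
orientation: [2.791, -1.441, 0.026]
ft_force: [0.7, -0.3, 0.4]
width: 70.3
```

Emit:
jog_arm(travel=[[0,0,0],[0,0,0],[0,0,0],[0,0,0],[0,0,0],[0,0,0],[0,0,0.06],[0,0,0.15],[0,0,0.25],[0,0,0.25]], dr=[[0,0,0],[0,0,0],[0,0,0],[0,0,0],[0,0,0],[0,0,0],[0,0,0],[0,0,0],[0,0,0],[0,0,0]], hand=-1)

```text
t: 17.4
ee_pos: [582.3, -58.2, 219.7]
orientation: [-2.789, 1.44, -0.039]
ft_force: [0.5, 0.1, -0.6]
width: 40.3
```

Emit:
jog_arm(travel=[[-0.1,-0.075,0],[-0.2,-0.15,0],[-0.3,-0.225,0],[-0.3865,-0.2895,0],[-0.3865,-0.2895,0],[-0.3865,-0.2895,-0.05],[-0.3865,-0.2895,-0.15],[-0.3865,-0.2895,-0.25],[-0.3865,-0.2895,-0.33],[-0.3865,-0.2895,-0.35]], dr=[[0,0,0.02],[0,0,0.05],[0,0,0.081],[0,0,0.081],[0,0,0.081],[0,0,0.081],[0,0,0.081],[0,0,0.081],[0,0,0.081],[0,0,0.081]])

```text
t: 18.4
ee_pos: [425.9, -172.8, 76.6]
orientation: [-2.873, 1.259, -0.03]
ft_force: [-0.3, -0.2, 0.3]
width: 40.1
```

```bash
python3 - <<'E'
from h import *
from scipy.spatial.transform import Rotation as R
o=telemetry.get_obs(); r=R.from_rotvec(o['orientation']).as_matrix(); print(o['ee_pos'],o['width'],r.round(3).tolist(),np.degrees(np.arctan2(r[1,0],r[0,0])))
e=R.align_vectors([[0,0,-1]],[r[:,2]])[0].as_rotvec()/np.pi*2; print('levelling dr',e.round(4))
E
```

```text
[ 425.85370848 -172.80312662   76.59374502] 40.10564906302556 [[0.678, -0.735, 0.019], [-0.735, -0.678, -0.004], [0.016, -0.012, -1.0]] -47.33556489272277
levelling dr [0.0024 0.0122 0.    ]
```

Emit:
jog_arm(travel=[[0.002,-0.002,-0.05],[0.002,-0.002,-0.1],[0.002,-0.002,-0.13],[0.002,-0.002,-0.145],[0.002,-0.002,-0.145],[0.002,-0.002,-0.145],[0.002,-0.002,-0.145],[0.002,-0.002,-0.145],[0.002,-0.002,-0.145],[0.002,-0.002,-0.145]], dr=[[0.002,0.012,0],[0.002,0.012,0],[0.002,0.012,0],[0.002,0.012,0],[0.002,0.012,0],[0.002,0.012,0],[0.002,0.012,0],[0.002,0.012,0],[0.002,0.012,0],[0.002,0.012,0]])

```text
t: 19.4
ee_pos: [426.8, -173.7, 18.9]
orientation: [2.877, -1.261, 0.002]
ft_force: [0.5, -0.2, -0.0]
width: 40.2
```

Emit:
jog_arm(travel=[[0,0,0],[0,0,0],[0,0,0],[0,0,0],[0,0,0],[0,0,0.08],[0,0,0.2],[0,0,0.32],[0,0,0.44],[0,0,0.48]], dr=[[0,0,0],[0,0,0],[0,0,0],[0,0,0],[0,0,0],[0,0,0],[0,0,0],[0,0,0],[0,0,0],[0,0,0]], hand=0.25)

```text
t: 20.4
ee_pos: [428.8, -174.6, 215.5]
orientation: [2.877, -1.261, 0.013]
ft_force: [1.1, -0.8, -0.2]
width: 55.1
```

Emit:
jog_arm(travel=[[0.1,0.0765,0],[0.2,0.153,0],[0.3,0.23,0],[0.4,0.306,0],[0.524,0.4015,0],[0.524,0.4015,0],[0.524,0.4015,-0.05],[0.524,0.4015,-0.12],[0.524,0.4015,-0.135],[0.524,0.4015,-0.135]], dr=[[0,0,-0.04],[0,0,-0.08],[0,0,-0.08],[0,0,-0.08],[0,0,-0.08],[0,0,-0.08],[0,0,-0.08],[0,0,-0.08],[0,0,-0.08],[0,0,-0.08]], hand=0.7)

```text
t: 21.4
ee_pos: [637.0, -14.3, 160.4]
orientation: [2.79, -1.439, 0.009]
ft_force: [-0.2, -0.2, 1.1]
width: 74.2
```

```bash
python3 - <<'E'
from h import *
d=snap('top','t5'); s=snap('wrist','w5'); o=telemetry.get_obs(); print(o['ee_pos'],o['orientation'],o['width'])
a=cv2.resize(s['pixels'],(400,300)); b=cv2.resize(d['pixels'][190:340,260:460],(400,300))
cv2.imwrite('pics/m5.png',np.hstack([a,b])[:,:,::-1])
E
```

```text
[638.67988042 -14.38438662 162.44750254] [ 2.79155002 -1.43963719  0.01427589] 74.47135055677897
```

View pics/m5.png

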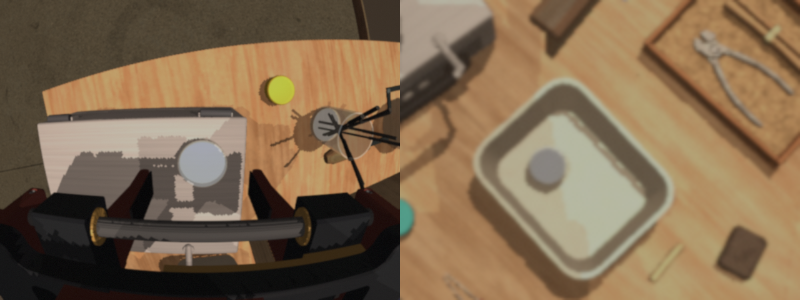

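The tall pot stands in the tub, at (547,168) in the right half. The wrist view has the flat pot at (202,162), centred between the fingers.

Emit:
jog_arm(travel=[[0,0,-0.05],[0,0,-0.09],[0,0,-0.115],[0,0,-0.129],[0,0,-0.129],[0,0,-0.129],[0,0,-0.129],[0,0,-0.129],[0,0,-0.129],[0,0,-0.129]], dr=[[0,0,0],[0,0,0],[0,0,0],[0,0,0],[0,0,0],[0,0,0],[0,0,0],[0,0,0],[0,0,0],[0,0,0]])

```text
t: 22.5
ee_pos: [638.8, -14.4, 111.1]
orientation: [2.792, -1.44, 0.015]
ft_force: [0.6, 0.2, -1.3]
width: 74.5
```

Emit:
jog_arm(travel=[[0,0,0],[0,0,0],[0,0,0],[0,0,0],[0,0,0],[0,0,0],[0,0,0.06],[0,0,0.15],[0,0,0.25],[0,0,0.25]], dr=[[0,0,0],[0,0,0],[0,0,0],[0,0,0],[0,0,0],[0,0,0],[0,0,0],[0,0,0],[0,0,0],[0,0,0]], hand=-1)

```text
t: 23.5
ee_pos: [642.2, -14.5, 217.0]
orientation: [-2.789, 1.438, -0.029]
ft_force: [0.9, -0.0, -0.4]
width: 45.7
```

Emit:
jog_arm(travel=[[-0.09,-0.07,0],[-0.18,-0.14,0],[-0.27,-0.21,0],[-0.36,-0.28,0],[-0.45,-0.35,0],[-0.54,-0.42,0],[-0.6505,-0.504,0],[-0.6505,-0.504,-0.05],[-0.6505,-0.504,-0.15],[-0.6505,-0.504,-0.2]], dr=[[0.002,0.009,0.02],[0.002,0.009,0.05],[0.002,0.009,0.081],[0.002,0.009,0.081],[0.002,0.009,0.081],[0.002,0.009,0.081],[0.002,0.009,0.081],[0.002,0.009,0.081],[0.002,0.009,0.081],[0.002,0.009,0.081]])

```text
t: 24.5
ee_pos: [380.3, -215.8, 134.9]
orientation: [-2.876, 1.261, -0.003]
ft_force: [0.5, 0.6, 0.3]
width: 45.7
```

Emit:
jog_arm(travel=[[0.003,0,-0.08],[0.003,0,-0.16],[0.003,0,-0.23],[0.003,0,-0.27],[0.003,0,-0.298],[0.003,0,-0.298],[0.003,0,-0.298],[0.003,0,-0.298],[0.003,0,-0.298],[0.003,0,-0.298]], dr=[[0,0,0],[0,0,0],[0,0,0],[0,0,0],[0,0,0],[0,0,0],[0,0,0],[0,0,0],[0,0,0],[0,0,0]])

```text
t: 25.5
ee_pos: [382.0, -216.1, 16.4]
orientation: [-2.876, 1.261, -0.005]
ft_force: [-0.6, 0.4, -0.3]
width: 45.9
```

Emit:
jog_arm(travel=[[0,0,0],[0,0,0],[0,0,0],[0,0,0],[0,0,0],[0,0,0.08],[0,0,0.2],[0,0,0.32],[0,0,0.44],[0,0,0.48]], dr=[[0,0,0],[0,0,0],[0,0,0],[0,0,0],[0,0,0],[0,0,0],[0,0,0],[0,0,0],[0,0,0],[0,0,0]], hand=0.35)

```text
t: 26.5
ee_pos: [383.8, -217.2, 212.9]
orientation: [-2.877, 1.262, -0.017]
ft_force: [0.0, 0.2, -1.2]
width: 59.4
```

Emit:
jog_arm(travel=[[0.05,0.1,0],[0.1,0.2,0],[0.15,0.3,0],[0.2,0.4,0],[0.228,0.428,0],[0.228,0.428,0],[0.228,0.428,0],[0.228,0.428,0],[0.228,0.428,0],[0.228,0.428,0]], dr=[[0,0,0.09],[0,0,0.18],[0,0,0.27],[0,0,0.36],[0,0,0.45],[0,0,0.54],[0,0,0.63],[0,0,0.72],[0,0,0.81],[0,0,0.9]], hand=0.1)

```text
t: 27.5
ee_pos: [474.7, -45.9, 212.7]
orientation: [-2.997, -0.916, -0.011]
ft_force: [0.6, -0.3, 0.1]
width: 48.5
```

```bash
cat > st.py <<'E'
from h import *
from scipy.spatial.transform import Rotation as R
o=telemetry.get_obs(); r=R.from_rotvec(o['orientation']).as_matrix(); print(o['ee_pos'],o['width'],'ang',np.degrees(np.arctan2(r[1,0],r[0,0])),o['qpos'].round(2),o['ft_force'].round(1))
e=R.align_vectors([[0,0,-1]],[r[:,2]])[0].as_rotvec()/np.pi*2; print('levelling dr',e.round(4))
E
python3 - <<'E'
from h import *
d=snap('top','t6'); s=snap('wrist','w6')
import st
E=np.array(s['extrinsics']); a=np.radians(35.8); X=np.array([np.cos(a),np.sin(a)]);Y=np.array([-X[1],X[0]])
img=s['pixels'].copy()
for y in (-40,0,40):
  q=np.array([571,23])-117*X+y*Y; p=E@np.array([*q,136,1]); r=np.hypot(p[0],p[1]); th=np.arctan2(r,p[2]); c=(int(s['cx']+s['fx']*th*p[0]/r),int(s['cy']+s['fx']*th*p[1]/r)); print(c); cv2.circle(img,c,3,(255,0,0),-1)
a=cv2.resize(img,(480,360)); b=cv2.resize(d['pixels'][215:335,290:400],(320,360))
cv2.imwrite('pics/m6.png',np.hstack([a,b])[:,:,::-1])
E
```

```text
[474.72627902 -45.93701081 212.70106805] 48.252955806190435 ang 33.71215915944308 [-0.13  0.22  1.96  0.01  0.96 -0.72] [-0.2 -0.3  0.2]
levelling dr [-0.0058  0.0031  0.    ]
(321, 299)
(320, 246)
(318, 187)
```

View pics/m6.png

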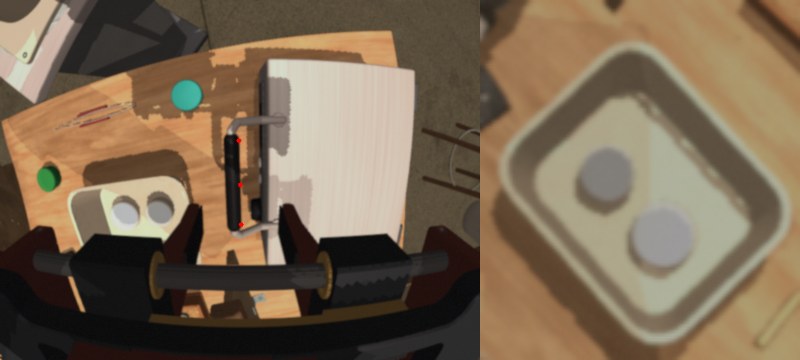

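Both pots stand upright in the tub, at (606,175) and (662,237) in the right half. In the wrist view the sleeve runs down column about 233 while my estimate is at 239, so the cleaner sits about 5 mm further forward. I'll correct for that.

Emit:
jog_arm(travel=[[-0.005,-0.005,0],[-0.005,-0.005,-0.04],[-0.005,-0.005,-0.1],[-0.005,-0.005,-0.16],[-0.005,-0.005,-0.21],[-0.005,-0.005,-0.239],[-0.005,-0.005,-0.239],[-0.005,-0.005,-0.239],[-0.005,-0.005,-0.239],[-0.005,-0.005,-0.239]], dr=[[-0.006,0.003,0.023],[-0.006,0.003,0.023],[-0.006,0.003,0.023],[-0.006,0.003,0.023],[-0.006,0.003,0.023],[-0.006,0.003,0.023],[-0.006,0.003,0.023],[-0.006,0.003,0.023],[-0.006,0.003,0.023],[-0.006,0.003,0.023]], hand=-0.18)

```text
t: 28.6
ee_pos: [473.4, -48.0, 118.0]
orientation: [2.989, 0.965, 0.002]
ft_force: [0.4, -0.6, 0.1]
width: 36.1
```

Emit:
jog_arm(travel=[[0,0,0],[0,0,0],[0,0,0],[0,0,0],[0,0,0],[0,0,0],[0,0,0],[0,0,0],[0,0,0],[0,0,0]], dr=[[0,0,0],[0,0,0],[0,0,0],[0,0,0],[0,0,0],[0,0,0],[0,0,0],[0,0,0],[0,0,0],[0,0,0]], hand=-1)

```text
t: 29.6
ee_pos: [470.0, -50.4, 118.2]
orientation: [2.986, 0.967, -0.009]
ft_force: [-13.5, -17.7, 14.0]
width: 13.1
```

```bash
python3 - <<'E'
import st
import numpy as np
a=np.radians(35.8);X=np.array([np.cos(a),np.sin(a)])
p=st.o['ee_pos']; print('offsets mm -> units, lid deg')
p0=np.radians(np.degrees(np.arctan2(34,197)))
for t in (3,6,9,12,15,18,21,24,27,30,33,36,39,42,45,48,51,54,57,60):
  f=p0+np.radians(t); dx=200*(np.cos(p0)-np.cos(f)); dz=200*(np.sin(f)-np.sin(p0)); print(t,np.round(np.r_[X*dx,dz]/400,4))
E
```

```text
[470.03312219 -50.40777832 118.195607  ] 13.08777954517408 ang 35.88746433984295 [-0.13  0.37  2.03 -0.01  0.75 -0.75] [-13.5 -17.7  14. ]
levelling dr [ 0.0026 -0.0031  0.    ]
offsets mm -> units, lid deg
3 [0.0042 0.003  0.0257]
6 [0.0094 0.0068 0.051 ]
9 [0.0157 0.0113 0.076 ]
12 [0.0231 0.0166 0.1006]
15 [0.0315 0.0227 0.1246]
18 [0.0409 0.0295 0.1481]
21 [0.0513 0.037  0.1709]
24 [0.0626 0.0452 0.1931]
27 [0.0749 0.054  0.2144]
30 [0.088  0.0635 0.235 ]
33 [0.102  0.0736 0.2546]
36 [0.1169 0.0843 0.2734]
39 [0.1325 0.0955 0.2911]
42 [0.1488 0.1073 0.3078]
45 [0.1658 0.1196 0.3235]
48 [0.1835 0.1323 0.338 ]
51 [0.2017 0.1455 0.3514]
54 [0.2205 0.1591 0.3636]
57 [0.2398 0.173  0.3745]
60 [0.2595 0.1872 0.3842]
```

Emit:
jog_arm(travel=[[0.004,0.003,0.0257],[0.0094,0.0068,0.051],[0.0157,0.0113,0.076],[0.023,0.0166,0.1006],[0.0315,0.0227,0.1246],[0.041,0.0295,0.148],[0.0513,0.037,0.171],[0.0626,0.045,0.193],[0.075,0.054,0.2144],[0.075,0.054,0.2144]], dr=[[0,0,0],[0,0,0],[0,0,0],[0,0,0],[0,0,0],[0,0,0],[0,0,0],[0,0,0],[0,0,0],[0,0,0]])

```text
t: 30.6
ee_pos: [499.2, -29.4, 205.4]
orientation: [2.985, 0.968, -0.014]
ft_force: [-6.9, -9.2, 4.2]
width: 13.4
```

Emit:
jog_arm(travel=[[0.013,0.0095,0.0206],[0.027,0.0196,0.04],[0.042,0.03,0.059],[0.0576,0.0415,0.0767],[0.074,0.0533,0.0934],[0.091,0.0656,0.109],[0.1086,0.0783,0.1236],[0.1268,0.0915,0.137],[0.1456,0.105,0.149],[0.1456,0.105,0.149]], dr=[[0,0,0],[0,0,0],[0,0,0],[0,0,0],[0,0,0],[0,0,0],[0,0,0],[0,0,0],[0,0,0],[0,0,0]])

```text
t: 31.6
ee_pos: [558.5, 13.1, 267.3]
orientation: [2.984, 0.969, -0.012]
ft_force: [-4.9, -4.6, 9.2]
width: 13.2
```

```bash
python3 - <<'E'
from h import *
s=snap('scene','s7'); import st
a=np.radians(35.8);X=np.array([np.cos(a),np.sin(a)])
p0=np.arctan2(34,197); d=st.o['ee_pos']-np.array([470.0,-50.4,118.2]); print('moved x,z',d[:2]@X,d[2])
print('deg from z',np.degrees(np.arcsin((34+d[2])/200)-p0),'from x',np.degrees(np.arccos((197-d[:2]@X)/200)-p0),np.degrees(2*np.arcsin(np.hypot(d[:2]@X,d[2])/400)))
# lid plane from the scene depth
w=cloud(s); o=np.array([567,20]); q=w[...,:2]-o; x=q@X; y=q@[-X[1],X[0]]; z=w[...,2]
m=(x>5)&(x<72)&(abs(y)<70)&(z>115)&(z<280)
print(m.sum(), 'scene slope', np.degrees(np.arctan(np.polyfit(x[m],z[m],1)[0])))
cv2.imwrite('pics/s7c.png',cv2.resize(s['pixels'][150:390,130:430],(750,600))[:,:,::-1])
E
```

```text
[558.13256795  12.83432817 267.10748345] 13.046515686363463 ang 35.993178971332625 [ 0.01  0.28  1.73 -0.01  1.14 -0.62] [-4.7 -5.6  9.3]
levelling dr [ 0.0044 -0.0038  0.    ]
moved x,z 108.47054272572018 148.90748345439215
deg from z 56.34797311772487 from x 53.93494295641767 54.84721235350131
1205 scene slope -54.1273256371101
```

View pics/s7c.png

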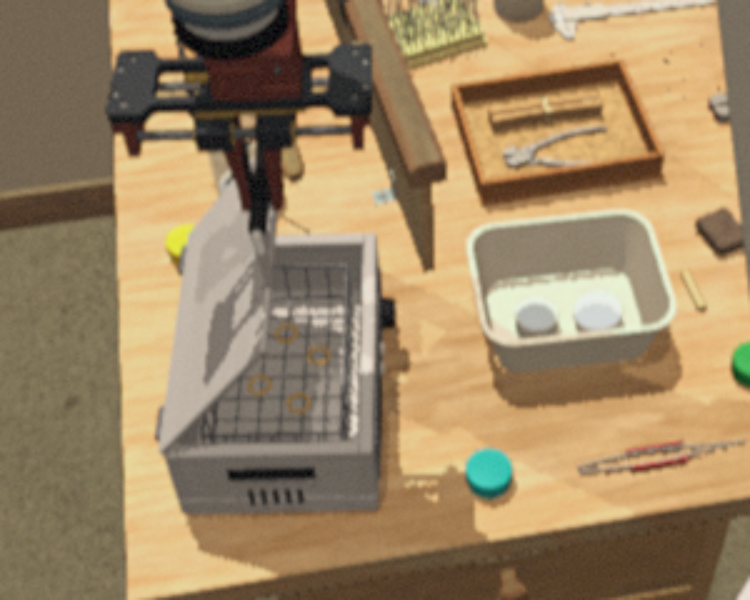

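The lid is about 55° open and held (54.8° from the travelled chord, 54.1° from scene depth). Tools and pots are still in place, so I'm adding the last 5°.

Emit:
jog_arm(travel=[[0.0065,0.0047,0.0038],[0.013,0.0094,0.0074],[0.0195,0.0141,0.011],[0.026,0.0188,0.014],[0.0327,0.0235,0.017],[0.0327,0.0235,0.017],[0.0327,0.0235,0.017],[0.0327,0.0235,0.017],[0.0327,0.0235,0.017],[0.0327,0.0235,0.017]], dr=[[0,0,0],[0,0,0],[0,0,0],[0,0,0],[0,0,0],[0,0,0],[0,0,0],[0,0,0],[0,0,0],[0,0,0]])

```text
t: 32.65
ee_pos: [571.2, 22.2, 274.7]
orientation: [2.983, 0.969, -0.012]
ft_force: [-2.6, -3.4, 4.9]
width: 13.3
```

```bash
python3 - <<'E'
from h import *
s=snap('scene','s8'); import st
a=np.radians(35.8);X=np.array([np.cos(a),np.sin(a)])
d=st.o['ee_pos']-np.array([470.0,-50.4,118.2])
print('deg chord',np.degrees(2*np.arcsin(np.hypot(d[:2]@X,d[2])/400)),abs(st.o['qvel']).max())
w=cloud(s); o=np.array([567,20]); q=w[...,:2]-o; x=q@X; y=q@[-X[1],X[0]]; z=w[...,2]
for lo in (5,15,25):
  m=(x>lo)&(x<72)&(abs(y)<70)&(z>115)&(z<280); print(m.sum(),np.degrees(np.arctan(np.polyfit(x[m],z[m],1)[0])),np.degrees(np.arctan(1/np.polyfit(z[m],x[m],1)[0])))
E
```

```text
[571.22522123  22.25733798 274.69007085] 13.443760878148167 ang 35.99410952235805 [ 0.02  0.29  1.7  -0.01  1.16 -0.6 ] [-1.9 -4.3  4.1]
levelling dr [ 0.0045 -0.0038  0.    ]
deg chord 60.01215317531174 0.0024788127564153387
962 -59.6815943868133 -60.55816688761238
866 -60.00330158635876 -61.245344945401705
753 -59.000040381038886 -59.050684417930455
```

Both measurements put the lid at 60°, at rest and still gripped, so I'm handing in.

```bash
python3 -c "from workcell import ticket; print(ticket.close_job())"
```

```text
the job is handed in; nothing more can be done
None
```

The job is handed in: the lid is about 60° open, and the gripper is still holding its handle. No verdict is reported, so these are my own last checks.

- **Sorting:** The ring clamp and pliers are in the wooden tray, and both screw pots stand upright in the white tub. All four were placed and let go while the lid was still shut. A camera view with the lid at 55° still showed them there. I never moved anything near the pitch lump, brass bar or coloured look-alikes, but I did not measure their final positions.
- **Lid:** The distance the handle travelled gives 60.0°, and the scene camera's depth gives 59–61°. The arm was at rest, with the fingers closed on the sleeve at 13.4 mm. The lid never dropped. The run took about 33 s of the 72 s allowed.
- **Disagreement:** The cleaner stood about 5–8 mm further forward than my first estimate. I corrected part of this before gripping the handle. Closing the fingers still pulled the arm over with about 26 N, which fell to about 6 N by the end.

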